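# Open the green-capped specimen canister

### The arm

A 6-joint arm with a two-finger parallel gripper is mounted at the origin on the work surface. World frame = base frame: x ahead of the robot, y to its left, z up, the work surface at z = 0. Lengths are in m, angles in rad, forces in N, time in s.
With the tool pointing down it reaches from about 0.4 to 0.825 m from the base axis. Payload 7 kg.
Tool frame: the origin (TCP) lies between the finger pads; the fingertips stand 11 mm ahead of it and the grasp point (between the pads) lies 8 mm behind it (arm.tips_ahead is the distance from the TCP to the fingertips, in m); z points along the fingers, x is the direction in which the jaws open and shut, and the axes are right-handed (so a half turn about z gives the same grasp; the last joint's range is limited). The gripper opens to 88 mm and grips with 3 to 60 N. Pads are 19 mm wide; open, the fingers measure 130 mm over their backs; the gripper's body (78 mm by 193 mm) begins 47 mm behind the grasp point.
Start: joints at [-0.99, 0.359, 0.012, 0, -1.224, -0.288], TCP at [0.195, -0.646, 0.238] pointing down, gripper open.
Joint ranges: [-3.07, 3.07], [-1.43, 2.12], [-1.02, 1.25], [-3.03, 1.67], [-3.05, -0], [-3.03, 3.03]. Speed limits (rad/s): [2.39, 2.39, 3.01, 3.14, 3.14, 3.14].

### API

Orientations are given as [roll, pitch, yaw] about the fixed x, y, z axes, in that order (R = Rz(yaw) Ry(pitch) Rx(roll)).
In Python, from station import arm, optics, finder gives the robot as it stands. The module is installed in compiled form; this text tells all that it offers.
- The arm moves only by the tool apply_moves, never from a script. Its argument "increments" is one flat list of numbers, 6 for each row, row after row: the shift along the world's x, y, z in m, then the turn, a rotation vector about the world's x, y, z in rad. In form: [tx, ty, tz, rx, ry, rz, tx, ty, tz, rx, ry, rz, ...]. A call has 1 to 20 rows; each row shifts and turns the pose as measured when the row begins; what a row does not reach is not made up. A row lasts 1/12 s, in which the tool goes at most 41.7 mm and 7.16 degrees, less where a joint would pass 70% of its speed; a pose out of reach is approached as far as the arm can. A call with a gripper value outside its range is refused whole. "hand" is the closure, from 0 (fully open) to 1 (shut), set as the call begins (left out, the last holds). The fingers move at their own pace and stop on an object; "force" is the grip in N (left out, the last holds). Time passes only in rows, so rows that do not move let the fingers close. It gives the time, the measured TCP pose, the force and the opening at its end, in the units of the state.
- arm.get_state(): the state, without advancing time (a new reading comes with each control period).
- optics.grab_frame(name): name is "scene" or "side" or "wrist"; returns the picture (384x512x3 uint8, red, green, blue); there is no depth.
- optics.camera_model(name): a dict with "fx", "fy", "cx", "cy" (pixels), "world_to_cam" (4x4, takes a point from world to camera coordinates); the wrist camera has in their place "T_tool_cam" (4x4, takes a point from camera to tool coordinates, whose origin is the TCP and whose axes are the tool frame's). Camera axes: x right, y up, looking along -z (the intrinsics and any distortion apply to the point x, -y, -z); pixel columns grow to the right and rows downward; lengths in m; the calibration is good to about 2 mm. A picture is of the moment at which its call begins: read the wrist's pose just before it. camera_model takes no time and is no camera call.
- arm.job_done(): hands the job in, once; it reports no verdict.
Trained networks look in the newest picture that a camera, given by its name, has taken for a name from the list of things; names that differ only in an ending like _2 or _b are one class to them, and where a whole thing is asked for, a point or a joint stands for the part that bears it (a point fixed in the world has none). Each returns a list of dicts, best first, with "conf" (0 to 1); they miss things now and then, are a little off and sometimes report something else, mostly with a low value. They report only what shows in the picture. A call takes as long as a camera call. They do not tell look-alikes from the thing itself.
- finder.find_in(camera, name): "box" ([left, top, right, bottom] in pixels, round what is visible of it).
- finder.landmark_of(camera, name): "point" ([column, row] in pixels: a listed point, or the origin of a listed thing).
The state is a dict: "t": time; "q": joint angles; "qd": joint speeds; "joint_efforts": joint torques, N m; "eef_pos": TCP position; "ee_rot": TCP orientation; "force": force on the tool from outside, world axes, zero at the start; "moment": the same for the moment, N m; "width": finger opening in m.
Only numpy, scipy, OpenCV 4.12 (cv2) and the standard library are available. Lean on these libraries where they do the work, as an engineer would, in place of code of your own. Each camera call takes 0.05 s, during which the arm holds its last target. There are 200 camera calls.

### The job

Unscrew the green cap from its leaning specimen canister, turning it anticlockwise in several twists until it lifts free, and set it down gently, open side down, wholly on the round cork mat. Leave the orange-capped canister shut and do not disturb the other things on the table.

Things in the scene. Friction and masses are not known exactly. Their poses are not given: they have to be found in the camera images.
- canister: White canister, 68 mm diameter, clamped immovably in a dark wooden cradle, leaning 30 degrees from vertical. Origin: centre of its bottom. Its z axis is the canister's axis, out through the mouth; it leans to its own -x, towards the robot's side. Shoulder at 88 mm along z, then the neck, 52 mm over its coarse thread, hidden under the cap. At least 40 mm clear all round the cap.
- mouth (a point): Centre of the canister's mouth, 120 mm along its z. A rubber ring here is sprung: it presses the tight cap outwards with about 20 N and stops pressing once the cap has risen 2.5 mm. That makes the cap stiff to break loose (roughly 0.4 to 1 N m).
- cap: Green screw cap, 24-sided ribbed cylinder 62 mm across, 40 mm high, about 90 g, hollow, open below. Origin: centre of its open rim; z along its axis to its closed top. Starts screwed on tight, coaxial with the canister, rim just over the shoulder, 88 to 90 mm along the canister's z. Its x is 10 to 29 degrees from the canister's x. Unscrews anticlockwise seen from outside (positive about its z).
- cap_top (a point): Centre of the cap's closed top, 40 mm along its z from the rim. Turning: the first 1 to 20 degrees do not raise the cap; then it rises 32 mm per turn, with 2 to 4 mm axial play. It comes free after some 210 to 240 degrees in all (varies, not visible), about 19 mm up. While still caught, it firmly resists a pull along the axis once the play is used up.
- mat: Fixed round cork mat, 130 mm diameter, 6 mm thick. Origin: centre of its underside, on the table.
- mat_top (a point): Centre of the mat's upper face, 6 mm above the table.
- other: A second canister of the same sizes in the same kind of cradle, with an orange cap, to be left shut. Origin and axes as for canister.
- other_cap (a joint): Turn of the orange cap on its canister, rad, positive anticlockwise seen from outside; 0 at the start.
- brush: Loose brush, 170 mm long, lying on the table. Origin: its underside at mid length; handle along its -x.
- magnifier: Loose hand lens, brass ring 71 mm diameter, dark handle along its -x, 150 mm long in all, 12 mm high. Origin: under the ring's centre.
- jar: Loose closed jar, 52 mm diameter, 85 mm high, with a black cap. Origin: centre of its underside.
- card_box: Loose cardboard box with a pale lid, 78 by 103 by 40 mm. Origin: centre of its underside.
- caliper: Loose steel caliper 160 mm long along its x, 10 mm high, lying flat. Origin: under the middle of its beam.
Mind the look-alikes: they are no part of the job. Of the things shaped like the mat, the cork one is meant. Several things have the shape of the cap; the one meant has the colours described above.

How it is judged:
On the way, in this order (a step that is already met when the one before it is completed fails the run):
1. the cap is broken loose: turned by about a sixth of a turn on the neck (its x axis, at the start 10 to 29 degrees from the canister's, over 1.2 rad from it) (angle between the x axis of cap and the x axis of canister, either way round above 1.2 rad and z of cap in the frame of canister between 0.086 and 0.118 m and angle between the z axis of cap and the z axis of canister, either way round below 0.25 rad), for 0.05 s.
2. the cap is turned on to about half a turn, still on the neck (angle between the x axis of cap and the x axis of canister, either way round below 0.35 rad and z of cap in the frame of canister between 0.086 and 0.118 m and angle between the z axis of cap and the z axis of canister, either way round below 0.25 rad), for 0.05 s.
3. the cap is turned past the half turn, still on the neck (angle between the x axis of cap and the x axis of canister, either way round above 0.42 rad and z of cap in the frame of canister between 0.086 and 0.118 m and angle between the z axis of cap and the z axis of canister, either way round below 0.25 rad), for 0.05 s.
4. the cap is lifted free of the neck (z of cap in the frame of canister above 0.125 m), for 0.1 s.
At the end, for the whole second after the job is handed in: The cap stands open side down, flat (within 0.1 rad) and wholly on the cork mat (its centre within 34 mm of the mat's centre, its rim within 4 mm of the mat's face), released and at rest (horizontal distance between cap and mat_top below 0.034 m and z of cap in the frame of mat_top between -0.004 and 0.004 m and angle between cap's own z axis and vertical below 0.1 rad and linear speed of cap below 0.02 m/s and contact force between the fingers and cap below 0.1 N); the robot touches nothing.
It fails at once if the cap is dropped (moves faster than 0.7 m/s while not held) (linear speed of cap above 0.7 m/s and contact force between the fingers and cap below 0.1 N).
It fails at once if the cap is pressed on the mat with more than 60 N (contact force between cap and mat above 60 N).
It fails at once if the orange cap is turned by more than 0.15 rad (value of joint other_cap above 0.15 rad or value of joint other_cap below -0.15 rad).
It fails at once if a bystander is moved by more than 30 mm (distance of any of brush, magnifier, jar, card_box, caliper from where it was at the start of the episode above 0.03 m).
It also fails if it takes over 61 s, if anything falls off the work surface, if the arm or the gripper's body presses on something with over 40 N, if the wrist force passes 120 N, or if a joint passes its speed limit or range.

## Working session

There is one attempt and no reset: what is moved stays moved. The work goes in short steps, Python scripts to look and compute and a tool call to move; the robot and the scene stay as the last step left them, time stands still between calls to the robot, and variables do not carry over. Pictures are saved under pics/ and viewed, about 8 in all and at most 12, crops included, and the job is handed in when it is done.

Besides the shell and the picture viewer there is one more tool, called after "Call:" as name(argument=value, ...), one argument or row to a line, values as JSON. apply_moves: Moves the arm, as the interface text tells. Its arguments: {"type":"object","properties":{"increments":{"type":"array"},"hand":{"type":"number"},"force":{"type":"number"}},"required":["increments"]}

```bash
mkdir -p pics
cat > h.py <<'E'
import numpy as np, cv2
from scipy.spatial.transform import Rotation as R
from station import arm, optics, finder
def cam(name):
    m=optics.camera_model(name); K=np.array([[m['fx'],0,m['cx']],[0,m['fy'],m['cy']],[0,0,1]])
    if name=='wrist':
        s=arm.get_state(); T=np.eye(4); T[:3,:3]=R.from_euler('xyz',s['ee_rot']).as_matrix(); T[:3,3]=s['eef_pos']
        W=np.linalg.inv(T@np.array(m['T_tool_cam']))
    else: W=np.array(m['world_to_cam'])
    return K,W,m
def proj(c,P):
    K,W,_=c; p=(W[:3,:3]@np.atleast_2d(P).T).T+W[:3,3]; p=p*[1,-1,-1]
    q=(K@p.T).T; return q[:,:2]/q[:,2:]
def ray(c,uv):
    K,W,_=c; d=np.linalg.inv(K)@[uv[0],uv[1],1]; d=d*[1,-1,-1]
    Wi=np.linalg.inv(W); d=Wi[:3,:3]@d; return Wi[:3,3],d/np.linalg.norm(d)
def onz(c,uv,z):
    o,d=ray(c,uv); return o+d*(z-o[2])/d[2]
def tri(rs):
    A=np.zeros((3,3));b=np.zeros(3)
    for o,d in rs: M=np.eye(3)-np.outer(d,d);A+=M;b+=M@o
    x=np.linalg.solve(A,b); return x,[np.linalg.norm((np.eye(3)-np.outer(d,d))@(x-o)) for o,d in rs]
E
python3 - <<'E'
from h import *
print(arm.get_state())
for n in ['scene','side']:
    im=optics.grab_frame(n); cv2.imwrite(f'pics/{n}0.png',im[:,:,::-1]); c=cam(n); print(n,{k:v for k,v in c[2].items() if k!='world_to_cam'}, np.linalg.inv(c[1])[:3,3])
    for t in ['canister','mouth','cap','cap_top','mat','mat_top']:
        print(t,[(np.round(r['point']),round(r['conf'],2)) for r in finder.landmark_of(n,t)])
print(optics.camera_model('wrist'))
E
cd pics; python3 -c "
import cv2,numpy as np
cv2.imwrite('both.png',cv2.resize(np.vstack([cv2.imread('scene0.png'),cv2.imread('side0.png')]),None,fx=.78,fy=.78))"
```

```text
{'t': 0.0, 'q': array([-9.89918583e-01,  3.59368576e-01,  1.10356579e-02, -3.95546182e-04,
       -1.22410889e+00, -2.88065816e-01]), 'qd': array([ 4.22921627e-04,  3.34802940e-04,  1.51798671e-03,  1.07520529e-03,
       -3.85177861e-04, -2.27574851e-05]), 'joint_efforts': array([-1.72493870e-03, -5.82717276e+01,  2.93054259e+01,  6.99711174e+00,
        6.94550079e-03, -1.78028963e-04]), 'eef_pos': array([ 0.1946549 , -0.64580625,  0.23661625]), 'ee_rot': array([-3.14148164e+00, -1.68333173e-03,  1.86347345e+00]), 'force': array([0.3046548 , 0.74967882, 0.88398758]), 'moment': array([-0.05623209, -0.00146931, -0.01331444]), 'width': 0.0876223562873661}
scene {'fx': 361.8779915445405, 'fy': 361.8779915445405, 'cx': 257.06211731016384, 'cy': 188.19955982101217} [ 1.20822065 -0.18098974  0.81266725]
canister [(array([327., 183.]), 0.65)]
mouth [(array([321., 141.]), 0.81)]
cap [(array([321., 155.]), 0.82), (array([352., 168.]), 0.64)]
cap_top [(array([350., 164.]), 0.77), (array([321., 136.]), 0.57)]
mat [(array([188., 192.]), 0.72), (array([361., 241.]), 0.69), (array([244., 222.]), 
[... 428 characters left out ...]
ay([287., 252.]), 0.75)]
mat [(array([264., 206.]), 0.9), (array([319., 177.]), 0.73), (array([178., 292.]), 0.67)]
mat_top [(array([266., 205.]), 0.73), (array([326., 176.]), 0.64), (array([177., 291.]), 0.64), (array([323., 129.]), 0.17)]
{'fx': 285.37530348938736, 'fy': 285.37530348938736, 'cx': 254.53024251541586, 'cy': 194.0249449997354, 'T_tool_cam': array([[ 9.99999831e-01, -4.89302694e-04, -3.12945893e-04,
         2.38897667e-04],
       [-5.56280291e-04, -9.61801418e-01, -2.73747553e-01,
        -7.24443179e-02],
       [-1.67046388e-04,  2.73747681e-01, -9.61801528e-01,
        -1.46877050e-01],
       [ 0.00000000e+00,  0.00000000e+00,  0.00000000e+00,
         1.00000000e+00]])}
```

View pics/both.png

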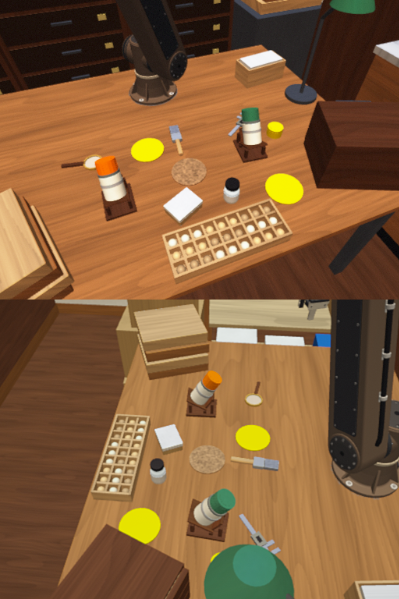

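The green-capped canister is at scene (321,145) and side (281,264). The cork mat is at scene (242,220) and side (266,205). The yellow discs are look-alikes.

```bash
cat > fit.py <<'E'
from h import *
from scipy.optimize import least_squares
from scipy.spatial import ConvexHull
def capmask(im,lo=60,hi=95):
    hsv=cv2.cvtColor(im,cv2.COLOR_RGB2HSV); return cv2.inRange(hsv,(lo,80,25),(hi,255,255))
def blob(m,uv):
    n,l,st,ce=cv2.connectedComponentsWithStats(m); 
    k=[i for i in range(1,n) if st[i,4]>60]; i=min(k,key=lambda i:np.linalg.norm(ce[i]-uv)); return l==i,st[i],ce[i]
E
python3 - <<'E'
from fit import *
S,D=cam('scene'),cam('side')
for t,a,b in [('cap',(321,155),(281,264)),('cap_top',(321,136),(287,252)),('can',(327,183),(260,279)),('mat',(242,220),(265,205.5))]:
    x,e=tri([ray(S,a),ray(D,b)]); print(t,x.round(4),np.round(e,4))
print(onz(S,(240,218),.006),onz(D,(266,205),.006))
for n,uv in [('scene',(321,145)),('side',(285,258))]:
    im=cv2.imread(f'pics/{n}0.png')[:,:,::-1].copy(); m,st,ce=blob(capmask(im),uv); print(n,st,ce)
E
```

```text
cap [0.5104 0.2665 0.1249] [0.0014 0.0014]
cap_top [0.4975 0.2685 0.1821] [0.0014 0.0014]
can [0.5583 0.2693 0.0543] [0.0029 0.0029]
mat [0.5629 0.0012 0.0006] [0.0001 0.0001]
[ 0.55813027 -0.00304291  0.006     ] [0.55999032 0.00333908 0.006     ]
scene [310 138  22  18 339] [320.44247788 146.50737463]
side [269 243  32  32 737] [284.91180461 258.39484396]
```

Call:
apply_moves(
  increments=[0.021,0.028,0.0117,0,0,-0.03,0.021,0.028,0.0117,0,0,-0.03,0.021,0.028,0.0117,0,0,-0.03,0.021,0.028,0.0117,0,0,-0.03,0.021,0.028,0.0117,0,0,-0.03,0.021,0.028,0.0117,0,0,-0.03,0.021,0.028,0.0117,0,0,-0.03,0.021,0.028,0.0117,0,0,-0.03,0.0156,0.0356,0,0,0,-0.03,0.0156,0.0356,0,0,0,-0.03,0.0156,0.0356,0,0,0,-0.03,0.0156,0.0356,0,0,0,-0.03,0.0156,0.0356,0,0,0,-0.03,0.0156,0.0356,0,0,0,-0.03,0.0156,0.0356,0,0,0,-0.03,0.0156,0.0356,0,0,0,-0.03,0.0156,0.0356,0,0,0,-0.03],
  hand=0,
  force=60,
)

```text
t: 2.12
eef_pos: [0.5077, -0.0802, 0.3363]
ee_rot: [3.132, -0.005, 1.319]
force: [1.5, -0.8, 0.1]
width: 0.0876
```

Call:
apply_moves(
  increments=[-0.006,0.037,0,0,-0.05,-0.03,-0.006,0.037,0,0,-0.05,-0.03,-0.006,0.037,0,0,-0.05,-0.03,-0.006,0.037,0,0,-0.05,-0.03,-0.006,0.037,0,0,-0.05,-0.03,-0.006,0.037,0,0,-0.05,-0.03,-0.006,0.037,0,0,-0.05,-0.03,-0.006,0.037,0,0,-0.05,-0.03,-0.006,0.037,0,0,-0.05,-0.03,-0.006,0.037,0,0,-0.05,-0.03,0,0,0,0,0,0],
)

```text
t: 3.03
eef_pos: [0.5326, 0.2449, 0.3711]
ee_rot: [2.807, -0.194, 1.21]
force: [-0.0, 0.5, 0.4]
width: 0.0876
```

```bash
python3 -c "
from h import *
s=arm.get_state();print(s['t'],s['q'].round(3),s['eef_pos'].round(4));print(R.from_euler('xyz',s['ee_rot']).as_matrix().round(3))"
```

```text
3.0333 [ 0.927 -0.069 -0.387  0.32  -0.997 -3.031] [0.5326 0.2449 0.3711]
[[ 0.346  0.862  0.371]
 [ 0.918 -0.392  0.055]
 [ 0.193  0.322 -0.927]]
```

Call:
apply_moves(
  increments=[0,0,0,-0.03,0,0.1,0,0,0,-0.03,0,0.1,0,0,0,-0.03,0,0.1,0,0,0,-0.03,0,0.1,0,0,0,-0.03,0,0.1,0,0,0,-0.03,0,0.1,0,0,0,-0.03,0,0.1,0,0,0,0,0,0],
)

```text
t: 3.7
eef_pos: [0.5409, 0.241, 0.372]
ee_rot: [2.808, 0.016, 1.921]
force: [0.5, -0.2, -0.1]
width: 0.0874
```

```bash
cat > go.py <<'E'
from h import *
def report(p,a,x=None):
    """shift and rotvec to bring TCP to p with tool z = -a (minimal turn)"""
    s=arm.get_state(); M=R.from_euler('xyz',s['ee_rot']).as_matrix()
    z=M[:,2]; t=-np.array(a)/np.linalg.norm(a); c=np.cross(z,t); ang=np.arctan2(np.linalg.norm(c),z@t)
    print('t',round(s['t'],2),'q',s['q'].round(3),'pos',s['eef_pos'].round(4),'w',round(s['width'],4)); print('shift',(np.array(p)-s['eef_pos']).round(4),'rotvec',(c/np.linalg.norm(c)*ang).round(4)); print(M.round(3).tolist())
E
python3 -c "
from go import *
report([.445,.268,.27],[-.5,0,.866])"
```

```text
t 3.7 q [ 0.857 -0.04  -0.298  0.201 -1.035 -2.154] pos [0.5409 0.241  0.372 ] w 0.0874
shift [-0.0959  0.027  -0.102 ] rotvec [-0.0858 -0.2034 -0.0495]
[[-0.343, 0.886, 0.313], [0.939, 0.329, 0.098], [-0.016, 0.327, -0.945]]
```

Call:
apply_moves(
  increments=[-0.0192,0.0054,-0.0204,-0.0171,-0.0407,-0.01,-0.0192,0.0054,-0.0204,-0.0171,-0.0407,-0.01,-0.0192,0.0054,-0.0204,-0.0171,-0.0407,-0.01,-0.0192,0.0054,-0.0204,-0.0171,-0.0407,-0.01,-0.0192,0.0054,-0.0204,-0.0171,-0.0407,-0.01,0,0,0,0,0,0,0,0,0,0,0,0],
)

```text
t: 4.28
eef_pos: [0.4475, 0.2648, 0.2682]
ee_rot: [2.619, 0.145, 1.813]
force: [0.2, 1.4, 0.7]
width: 0.0876
```

Run:
```python
from go import *
from fit import *
report([.445,.268,.27],[-.5,0,.866])
c=cam('wrist'); im=optics.grab_frame('wrist'); cv2.imwrite('pics/w1.png',im[:,:,::-1]); np.savez('w1.npz',K=c[0],W=c[1])
for t in ['cap','cap_top','mouth','canister']: print(t,[(np.round(r['point'],1),round(r['conf'],2)) for r in finder.landmark_of('wrist',t)][:3])
m=capmask(im); n,l,st,ce=cv2.connectedComponentsWithStats(m); print([(st[i],ce[i].round()) for i in range(1,n) if st[i,4]>300])
```

```text
t 4.28 q [ 1.187 -0.15  -0.878  0.749 -0.777 -3.006] pos [0.4475 0.2648 0.2682] w 0.0876
shift [-0.0025  0.0032  0.0018] rotvec [0.0015 0.0167 0.0009]
[[-0.237, 0.824, 0.514], [0.961, 0.278, -0.002], [-0.144, 0.494, -0.858]]
cap [(array([372.3, 125.3]), 0.88), (array([258.7, 170.4]), 0.85)]
cap_top [(array([373.4, 143.1]), 0.82), (array([258.7, 179.5]), 0.77)]
mouth []
canister [(array([255.3, 156.1]), 0.8)]
[(array([ 229,  144,   66,   67, 3429], dtype=int32), array([261., 177.]))]
```

View pics/w1.png

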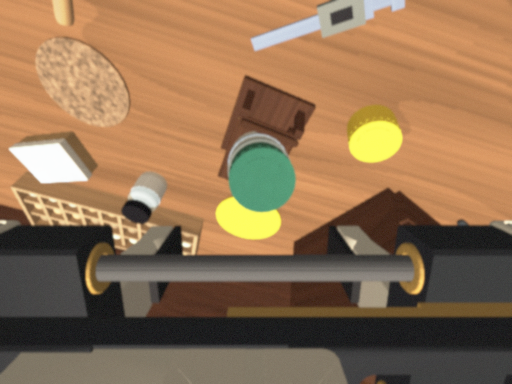

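The wrist view shows the green cap top at (261,178), with the neck and cradle up-image behind it. I'll fit the pose by combining all three views.

```bash
cat >> fit.py <<'E'
th=np.linspace(0,2*np.pi,73)
def axis(phi): return np.array([-.5*np.cos(phi),-.5*np.sin(phi),.8660254])
def circ(p,a,h,r=.031):
    u=np.cross(a,[0,1,0]);u/=np.linalg.norm(u);v=np.cross(a,u)
    return p+a*h+r*(np.cos(th)[:,None]*u+np.sin(th)[:,None]*v)
def bb(c,p,a):
    q=np.vstack([proj(c,circ(p,a,0)),proj(c,circ(p,a,-.04))]); return np.r_[q.min(0),q.max(0)]
def fitcap(obs,lm):
    def f(v):
        a=axis(v[3]);p=v[:3]; r=[(bb(c,p,a)-b)*w for c,b,w in obs]+[(proj(c,p-a*h)[0]-uv)*w for c,h,uv,w in lm]
        return np.concatenate(r)
    s=least_squares(f,[.497,.268,.175,0],x_scale=[.01,.01,.01,.1],loss='soft_l1'); return s.x,f(s.x)
E
python3 - <<'E'
from fit import *
S,D=cam('scene'),cam('side'); w=np.load('w1.npz'); Wc=(w['K'],w['W'],0)
b=lambda x,y,w,h:np.array([x-.0,y-.0,x+w,y+h])-.5
obs=[(S,b(310,138,22,18),.6),(D,b(269,243,32,32),1),(Wc,b(229,144,66,67),1)]
lm=[(S,.129,(327,183),.3),(D,.129,(260,279),.3),(Wc,.129,(255.3,156.1),.4),(Wc,0,(258.7,179.5),.3),(Wc,.04,(258.7,170.4),.3),(S,0,(321,136),.3),(S,.04,(321,155),.3),(D,0,(287,252),.3),(D,.04,(281,264),.3)]
x,r=fitcap(obs,lm); a=axis(x[3]); print(x.round(4),a.round(3),'bottom',(x[:3]-a*.129).round(4)); print(r[:12].reshape(3,4).round(1),r[12:].reshape(-1,2).round(1).tolist())
E
```

```text
[ 0.493   0.2676  0.1657 -0.0821] [-0.498  0.041  0.866] bottom [0.5572 0.2623 0.0539]
[[-0.4  0.2  0.3  0.5]
 [-0.8  0.1  0.5  1.3]
 [-0.8 -2.1  0.1  1.4]] [[-0.9, -0.0], [-0.1, -0.5], [0.3, 0.1], [0.8, 0.3], [0.1, 0.2], [-0.4, 1.2], [0.0, -0.4], [0.7, 1.1], [-0.4, -0.4]]
```

```bash
python3 -c "
from go import *
report([.463,.270,.2177],[-.498,.041,.866])"
```

```text
t 4.53 q [ 1.184 -0.15  -0.872  0.747 -0.778 -3.002] pos [0.4491 0.2658 0.2703] w 0.0876
shift [ 0.0139  0.0042 -0.0526] rotvec [-0.0352  0.019  -0.0211]
[[-0.237, 0.824, 0.515], [0.961, 0.276, 0.0], [-0.142, 0.495, -0.857]]
```

Call:
apply_moves(
  increments=[0.0028,0.0008,-0.0105,-0.042,0.0066,0.0564,0.0028,0.0008,-0.0105,-0.042,0.0066,0.0564,0.0028,0.0008,-0.0105,-0.042,0.0066,0.0564,0.0028,0.0008,-0.0105,-0.042,0.0066,0.0564,0.0028,0.0008,-0.0105,-0.042,0.0066,0.0564,0,0,0,0,0,0],
)

```text
t: 5.03
eef_pos: [0.4698, 0.2734, 0.2234]
ee_rot: [2.727, 0.318, 2.123]
force: [-0.3, -1.4, -0.3]
width: 0.0876
```

Run:
```python
from go import *
from fit import *
c=cam('wrist'); im=optics.grab_frame('wrist'); cv2.imwrite('pics/w2.png',im[:,:,::-1]); np.savez('w2.npz',K=c[0],W=c[1])
L={t:[(np.round(r['point'],1),round(r['conf'],2)) for r in finder.landmark_of('wrist',t)][:3] for t in ['cap','cap_top','canister']}; print(L)
m=capmask(im); n,l,st,ce=cv2.connectedComponentsWithStats(m); print([(st[i],ce[i].round()) for i in range(1,n) if st[i,4]>300])
p=np.array([.493,.2676,.1657]);a=axis(-.0821); print('pred',bb(c,p,a).round(),proj(c,p).round(1),proj(c,p-a*.129).round(1))
report(p-.023*a,a)
im=im[:,:,::-1].copy()
for h in (0,-.04): cv2.polylines(im,[proj(c,circ(p,a,h)).astype(int)],True,(0,0,255),1)
cv2.imwrite('pics/w2o.png',cv2.resize(im[60:320,120:400],None,fx=2,fy=2))
```

```text
{'cap': [(array([254.6, 183.6]), 0.78), (array([385.4, 176. ]), 0.75), (array([90.8, 23.7]), 0.61)], 'cap_top': [(array([384.8, 199.2]), 0.95), (array([256.5, 199.6]), 0.69)], 'canister': []}
[(array([ 218,  154,   80,   83, 5093], dtype=int32), array([257., 196.]))]
pred [216. 152. 297. 237.] [[256.8 199.7]] [[254.8 168.1]]
t 5.23 q [ 1.11  -0.047 -0.897  0.817 -0.677 -2.706] pos [0.4692 0.2736 0.2251] w 0.088
shift [ 0.0353 -0.0069 -0.0793] rotvec [-0.0097 -0.0044 -0.0054]
[[-0.495, 0.714, 0.495], [0.812, 0.583, -0.03], [-0.31, 0.387, -0.869]]
```

View pics/w2o.png

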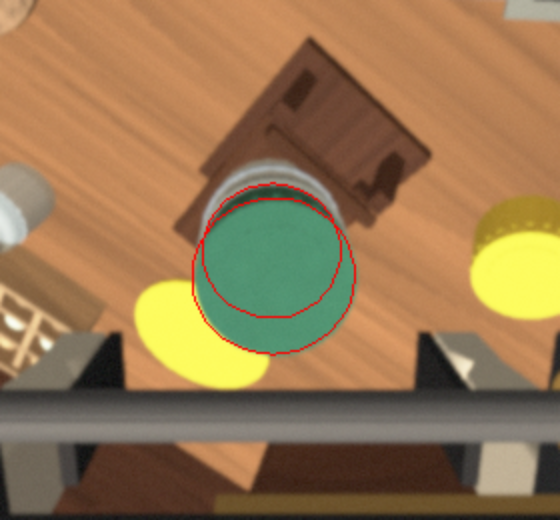

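The overlay of the fitted model matches the cap to about 1 px, so I'm descending along the axis to grasp.

Call:
apply_moves(
  increments=[0.0059,-0.0012,-0.0132,-0.0016,-0.0007,-0.0009,0.0059,-0.0012,-0.0132,-0.0016,-0.0007,-0.0009,0.0059,-0.0012,-0.0132,-0.0016,-0.0007,-0.0009,0.0059,-0.0012,-0.0132,-0.0016,-0.0007,-0.0009,0,0,0,0,0,0],
)

```text
t: 5.65
eef_pos: [0.4941, 0.2725, 0.1772]
ee_rot: [2.709, 0.312, 2.107]
force: [0.2, -2.1, 0.4]
width: 0.0874
```

Run:
```python
from go import *
from fit import *
p=np.array([.493,.2676,.1657]);a=axis(-.0821)
report(p-.023*a,a)
```

```text
t 5.65 q [ 0.954  0.036 -0.983  1.086 -0.501 -2.882] pos [0.4941 0.2725 0.1772] w 0.0874
shift [ 0.0103 -0.0059 -0.0314] rotvec [-0.0131  0.0047 -0.0077]
[[-0.486, 0.715, 0.503], [0.818, 0.574, -0.026], [-0.307, 0.399, -0.864]]
```

Joint 3 is close to its limit (-0.98 against -1.02). I'll fit a kinematic model from the logged poses to check what's reachable before going further.

```bash
cat > kin.py <<'E'
from h import *
from scipy.optimize import least_squares
D=[([-.99,.3594,.011,-.0004,-1.2241,-.2881],[.1947,-.6458,.2366],[-3.1415,-.0017,1.8635]),
([.927,-.069,-.387,.32,-.997,-3.031],[.5326,.2449,.3711],[2.807,-.194,1.21]),
([.857,-.04,-.298,.201,-1.035,-2.154],[.5409,.241,.372],[2.808,.016,1.921]),
([1.187,-.15,-.878,.749,-.777,-3.006],[.4475,.2648,.2682],[2.619,.145,1.813]),
([.954,.036,-.983,1.086,-.501,-2.882],[.4941,.2725,.1772],[2.709,.312,2.107])]
def E(ax,a): return R.from_rotvec(np.array(ax)*a).as_matrix()
X,Y,Z=np.eye(3)
def fk(q,g):
    h,a1,b,L1,e,L2,L3,c5=g[:7].tolist()+[0]; s=g[7]
    M=E(Z,q[0]); p=M@[a1,b,h]; M=M@E(Y,q[1]); p=p+M@[0,0,L1]; M=M@E(Y,-q[2]); p=p+M@[L2,0,e]
    M=M@E(X,s*q[3])@E(Y,-q[4]); p=p+M@[L3,0,0]
    M=M@E(Y,np.pi/2)@E(Z,-q[5])@E(Z,np.pi if g[8]>0 else 0); return p,M
def res(q,p,M,g):
    P,N=fk(q,g); return np.r_[P-p,.1*R.from_matrix(M.T@N).as_rotvec()]
def calib():
    best=None
    for s in (1,-1):
        for f in (1,-1):
            for L in (.3,.45):
                fun=lambda v:np.concatenate([res(q,np.array(p),R.from_euler('xyz',r).as_matrix(),np.r_[v,s,f]) for q,p,r in D])
                o=least_squares(fun,[.4,0,-.1,L,.0,L,.25])
                if best is None or o.cost<best[0]: best=(o.cost,np.r_[o.x,s,f],o.fun)
    return best
lo=np.array([-3.07,-1.43,-1.02,-3.03,-3.05,-3.03])+.005; hi=np.array([3.07,2.12,1.25,1.67,0,3.03])-.005
def ik(p,M,g,q0): 
    o=least_squares(lambda q:res(q,p,M,g),np.clip(q0,lo+.001,hi-.001),bounds=(lo,hi)); return o.x,np.abs(o.fun).max()
E
python3 - <<'E'
from kin import *
c,g,f=calib(); print(c,g.round(4)); print((f.reshape(-1,6)*[1000]*3+[0]*3 if 0 else f.reshape(-1,6)*1000).round(1)); np.save('g.npy',g)
E
```

```text
0.003920026591694146 [ 0.0607  0.2075 -0.1903  0.515   0.0845  0.2574  0.2475 -1.     -1.    ]
[[  7.8  -9.5  50.2   0.    0.    0. ]
 [-22.6   8.6 -26.3   0.   -0.   -0.1]
 [-20.3   4.4 -14.6   0.1   0.    0. ]
 [ -1.9  14.8 -18.8   0.1  -0.   -0. ]
 [ 35.9 -35.9   9.3   0.1  -0.    0. ]]
```

```bash
sed -i '/^def E(/i D.append(([1.11,-.047,-.897,.817,-.677,-2.706],[.4692,.2736,.2251],[2.727,.318,2.123]))' kin.py
cat >> kin.py <<'E'
def frames(q):
    A=E(Z,q[0]);B=A@E(Y,q[1]);C=B@E(Y,-q[2]);F=C@E(X,-q[3]);G=F@E(Y,-q[4])
    return A,B,C,F,G,G@E(Y,np.pi/2)@E(Z,-q[5])
def row(q):
    A,B,C,F,G,_=frames(q)
    return np.c_[Z,A[:,:2],B[:,[0,2]],C[:,[0,2]],F[:,1:],G]
def lin(lam=1e-4):
    H=np.vstack([row(q) for q,_,_ in D]); y=np.concatenate([p for _,p,_ in D])
    v=np.linalg.solve(H.T@H+lam*np.eye(H.shape[1]),H.T@y); return v,(H@v-y)
def fk(q,g): return row(q)@g,frames(q)[5]
E
python3 - <<'E'
from kin import *
for l in (1e-3,1e-4,1e-5): v,r=lin(l); print(v.round(3),(r.reshape(-1,3)*1000).round(1).tolist())
np.save('g.npy',lin(1e-4)[0])
E
```

```text
[ 0.173  0.008 -0.049  0.017  0.593  0.393  0.026 -0.072 -0.     0.375
 -0.072  0.038] [[-0.8, -0.5, -0.6], [-1.0, -0.2, -1.1], [-1.3, -0.6, 1.0], [0.6, 2.1, -1.1], [-0.6, -3.1, 1.0], [0.5, 2.8, 0.8]]
[ 0.193  0.002 -0.011  0.004  0.602  0.447  0.004 -0.09   0.003  0.372
 -0.09   0.007] [[-0.1, -0.1, -0.1], [-0.1, -0.0, -0.2], [-0.3, 0.0, 0.1], [0.1, 0.2, -0.2], [-0.2, -0.3, 0.0], [0.3, 0.3, 0.3]]
[ 0.197  0.001 -0.004  0.002  0.602  0.457  0.001 -0.094  0.002  0.37
 -0.094  0.002] [[-0.1, -0.1, -0.0], [-0.0, -0.0, 0.0], [-0.1, 0.1, 0.0], [-0.0, 0.1, -0.1], [-0.1, 0.0, -0.0], [0.2, -0.1, 0.2]]
```

```bash
cat > plan.py <<'E'
from kin import *
g=lin(1e-5)[0]
from fit import axis
T=np.array([.493,.2676,.1657]); a=axis(-.0821)
def tool(a,s):
    z=-a; x=np.cross([0,1,0],z); x/=np.linalg.norm(x); y=np.cross(z,x); return np.c_[x,y,z]@E(Z,s)
rng=np.random.default_rng(0)
E
python3 - <<'E'
from plan import *
for d in (.023,.018,0,-.06):
    sols=[]
    for k in range(12):
        q0=rng.uniform([0,-.8,-1,-3,-2,-2],[1.6,1,.5,1.6,0,2]); q,e=ik(T-a*d,tool(a,0),g,q0)
        if e<.0015 and not any(np.abs(q-s[0]).max()<.02 for s in sols): sols.append((q,e))
    print(d,[(q.round(2).tolist(),round(e,4)) for q,e in sols])
q=[.954,.036,-.983,1.086,-.501,-2.882]
M=R.from_euler('xyz',[2.709,.312,2.107]).as_matrix()
print(ik(np.array([.504,.2666,.1458]),tool(a,0),g,[.9,0,-1,1.1,-.5,0]), (tool(a,0)[:,0]@M[:,0],tool(a,0)[:,1]@M[:,0]))
E
```

```text
0.023 [([0.86, 0.09, -1.01, 1.26, -0.44, -2.03], np.float64(0.0006))]
0.018 [([0.87, 0.08, -1.01, 1.24, -0.44, -2.02], np.float64(0.0002))]
0 [([0.94, 0.05, -1.0, 1.13, -0.49, -1.96], np.float64(0.0))]
-0.06 [([1.12, -0.05, -0.92, 0.84, -0.67, -1.8], np.float64(0.0))]
(array([ 0.85855381,  0.09220687, -1.01499992,  1.25651858, -0.4368437 ,
       -2.02918705]), np.float64(0.0006161293326066695)) (np.float64(0.574519358846946), np.float64(0.8184299373210004))
```

Call:
apply_moves(
  increments=[0.002,-0.0014,-0.0068,-0.034,0.0037,0.052,0.002,-0.0014,-0.0068,-0.034,0.0037,0.052,0.002,-0.0014,-0.0068,-0.034,0.0037,0.052,0.002,-0.0014,-0.0068,-0.034,0.0037,0.052,0,0,0,0,0,0,0,0,0,0,0,0],
)

```text
t: 6.15
eef_pos: [0.5053, 0.2674, 0.1574]
ee_rot: [2.8, 0.413, 2.347]
force: [0.2, -0.1, -0.5]
width: 0.088
```

Run:
```python
from go import *
from plan import *
report(T-.018*a,a)
```

```text
t 6.15 q [ 0.865  0.073 -1.011  1.242 -0.445 -2.726] pos [0.5053 0.2674 0.1574] w 0.088
shift [-0.0033 -0.0006 -0.0073] rotvec [-0.0045  0.0067 -0.0029]
[[-0.641, 0.578, 0.504], [0.654, 0.756, -0.036], [-0.402, 0.307, -0.863]]
```

Call:
apply_moves(
  increments=[-0.0033,-0.0006,-0.0073,-0.0045,0.0067,-0.0029,0,0,0,0,0,0],
)

```text
t: 6.32
eef_pos: [0.5027, 0.2678, 0.1525]
ee_rot: [2.804, 0.41, 2.341]
force: [0.4, -0.1, -0.5]
width: 0.0876
```

Run:
```python
from go import *
from plan import *
report(T-.018*a,a)
for dl in (0,2,4,6):
  for d in (.010,.014,.018):
    from scipy.spatial.transform import Rotation as R
    n=np.cross(a,Z); n/=np.linalg.norm(n); b=R.from_rotvec(n*np.radians(dl)).apply(a)
    lo[2]=-1.2; q,e=ik(T-a*d,tool(b,0),g,[.87,.08,-1,1.2,-.45,-2]); print(dl,d,q.round(3),round(e,5))
```

```text
t 6.32 q [ 0.869  0.079 -1.014  1.244 -0.445 -2.74 ] pos [0.5027 0.2678 0.1525] w 0.0876
shift [-0.0007 -0.0009 -0.0024] rotvec [-0.0009  0.0014 -0.0006]
[[-0.638, 0.586, 0.5], [0.658, 0.752, -0.04], [-0.399, 0.303, -0.865]]
0 0.01 [ 0.898  0.068 -1.01   1.195 -0.463 -1.996] 0.0
0 0.014 [ 0.882  0.075 -1.015  1.225 -0.452 -2.013] 0.0
0 0.018 [ 0.864  0.082 -1.018  1.256 -0.441 -2.031] 0.0
2 0.01 [ 0.934  0.073 -0.974  1.052 -0.477 -1.886] 0.0
2 0.014 [ 0.92   0.079 -0.979  1.077 -0.466 -1.9  ] 0.0
2 0.018 [ 0.905  0.086 -0.983  1.104 -0.454 -1.916] 0.0
4 0.01 [ 0.961  0.079 -0.932  0.917 -0.497 -1.776] 0.0
4 0.014 [ 0.95   0.086 -0.937  0.938 -0.485 -1.788] 0.0
4 0.018 [ 0.938  0.092 -0.942  0.959 -0.474 -1.801] 0.0
6 0.01 [ 0.979  0.086 -0.887  0.793 -0.522 -1.669] 0.0
6 0.014 [ 0.97   0.093 -0.892  0.809 -0.51  -1.678] 0.0
6 0.018 [ 0.961  0.1   -0.897  0.825 -0.499 -1.688] 0.0
```

Call:
apply_moves(
  increments=[0,0,0,0,0,0,0,0,0,0,0,0,0,0,0,0,0,0,0,0,0,0,0,0,0,0,0,0,0,0,0,0,0,0,0,0,0,0,0,0,0,0],
  hand=1,
  force=60,
)

```text
t: 6.9
eef_pos: [0.5019, 0.2698, 0.1537]
ee_rot: [2.801, 0.408, 2.34]
force: [0.5, -0.0, -0.2]
width: 0.0616
```

Run:
```python
from go import *
from plan import *
report(T-.018*a,a); s=arm.get_state(); print(s['force'].round(1),s['moment'].round(2))
```

```text
t 6.9 q [ 0.874  0.077 -1.013  1.241 -0.445 -2.742] pos [0.5019 0.2698 0.1537] w 0.0616
shift [ 0.     -0.0029 -0.0036] rotvec [-0.0037  0.0022 -0.0023]
[[-0.638, 0.585, 0.5], [0.66, 0.751, -0.037], [-0.397, 0.307, -0.865]]
[ 0.5 -0.  -0.2] [0.2  1.67 0.1 ]
```

Call:
apply_moves(
  increments=[0,0,0,-0.055,0.0045,0.095,0,0,0,-0.055,0.0045,0.095,0,0,0,-0.055,0.0045,0.095],
)

```text
t: 7.15
eef_pos: [0.5016, 0.2712, 0.1538]
ee_rot: [2.959, 0.493, 2.702]
force: [-6.9, 2.2, 4.6]
width: 0.0616
```

Run:
```python
from go import *
from plan import *
report(T-.018*a,a); s=arm.get_state(); print(s['force'].round(1),s['moment'].round(2))
```

```text
t 7.15 q [ 0.877  0.078 -1.011  1.232 -0.443 -2.4  ] pos [0.5016 0.2712 0.1538] w 0.0616
shift [ 0.0004 -0.0044 -0.0037] rotvec [-0.0064 -0.0004 -0.0037]
[[-0.797, 0.341, 0.498], [0.375, 0.926, -0.034], [-0.473, 0.16, -0.866]]
[-6.9  2.2  4.6] [ 0.8   3.53 -0.  ]
```

Call:
apply_moves(
  increments=[-0.0003,-0.0003,0.0005,-0.055,0.0045,0.095,-0.0003,-0.0003,0.0005,-0.055,0.0045,0.095,-0.0003,-0.0003,0.0005,-0.055,0.0045,0.095,-0.0003,-0.0003,0.0005,-0.055,0.0045,0.095,-0.0003,-0.0003,0.0005,-0.055,0.0045,0.095,-0.0003,-0.0003,0.0005,-0.055,0.0045,0.095],
)

```text
t: 7.65
eef_pos: [0.4977, 0.2711, 0.1539]
ee_rot: [-2.941, 0.473, -2.795]
force: [-0.0, -0.2, -0.7]
width: 0.0611
```

Run:
```python
from go import *
from plan import *
report(T-.018*a,a); s=arm.get_state(); print(s['force'].round(1),s['moment'].round(2))
c=cam('wrist'); im=optics.grab_frame('wrist'); cv2.imwrite('pics/w3.png',im[:,:,::-1])
```

```text
t 7.65 q [ 0.905  0.075 -1.002  1.169 -0.456 -1.67 ] pos [0.4977 0.2711 0.1539] w 0.0611
shift [ 0.0043 -0.0042 -0.0038] rotvec [-0.005  -0.0123 -0.0023]
[[-0.837, -0.248, 0.488], [-0.302, 0.953, -0.036], [-0.456, -0.177, -0.872]]
[-0.  -0.2 -0.7] [0.16 1.9  0.02]
```

View pics/w3.png

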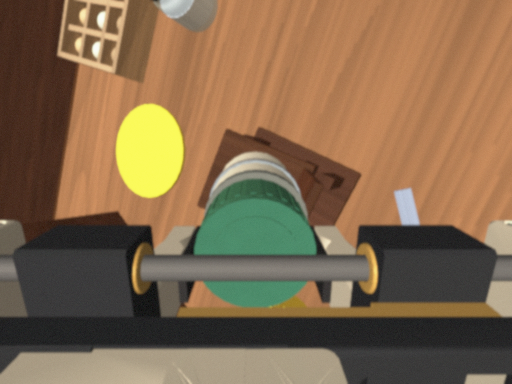

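Call:
apply_moves(
  increments=[0,0,0,-0.055,0.0045,0.095,0,0,0,-0.055,0.0045,0.095,0,0,0,-0.055,0.0045,0.095,0,0,0,-0.055,0.0045,0.095,0,0,0,-0.055,0.0045,0.095,0,0,0,-0.055,0.0045,0.095],
)

```text
t: 8.2
eef_pos: [0.4949, 0.2696, 0.1521]
ee_rot: [-2.69, 0.239, -2.119]
force: [-15.4, 2.2, 8.7]
width: 0.0614
```

```bash
cat > chk.py <<'E'
from go import *
from plan import *
def chk():
    report(T-.018*a,a); s=arm.get_state(); print('F',s['force'].round(1),'M',s['moment'].round(2),'Ma',round(s['moment']@a,2))
    M=R.from_euler('xyz',s['ee_rot']).as_matrix(); C1=np.array([.4997,.2669,.1525]); d=s['eef_pos']-C1; h=d@a; l=d-h*a
    print('rise mm',round(h*1000,1),'lat tool xy mm',(l@M[:,:2]*1000).round(1))
E
python3 -c "
from chk import *
chk()"
```

```text
t 8.2 q [ 0.921  0.078 -1.     1.143 -0.471 -0.991] pos [0.4949 0.2696 0.1521] w 0.0614
shift [ 0.0071 -0.0027 -0.002 ] rotvec [ 0.0039 -0.0165  0.003 ]
[[-0.507, -0.714, 0.484], [-0.829, 0.557, -0.046], [-0.237, -0.424, -0.874]]
F [-15.4   2.2   8.7] M [ 0.4   5.85 -0.99] Ma -0.82
rise mm 2.2 lat tool xy mm [0.3 5.1]
```

Call:
apply_moves(
  increments=[-0.0006,0,0.001,-0.055,0.0045,0.095,-0.0006,0,0.001,-0.055,0.0045,0.095,-0.0006,0,0.001,-0.055,0.0045,0.095],
)

```text
t: 8.45
eef_pos: [0.4926, 0.2683, 0.155]
ee_rot: [-2.637, 0.079, -1.822]
force: [-0.2, 0.8, -0.8]
width: 0.0613
```

```bash
python3 -c "
from chk import *
chk()
im=optics.grab_frame('wrist'); a3=cv2.imread('pics/w3.png'); b=im[:,:,::-1]
cv2.imwrite('pics/w4.png',np.hstack([cv2.resize(x[130:310,180:340],None,fx=2.4,fy=2.4,interpolation=cv2.INTER_CUBIC) for x in (a3,b)]))"
```

```text
t 8.45 q [ 0.939  0.073 -0.997  1.118 -0.49  -0.647] pos [0.4926 0.2683 0.155 ] w 0.0613
shift [ 0.0094 -0.0014 -0.0049] rotvec [ 0.0102 -0.0142  0.0066]
[[-0.248, -0.838, 0.486], [-0.966, 0.255, -0.053], [-0.079, -0.482, -0.873]]
F [-0.2  0.8 -0.8] M [0.13 1.94 0.01] Ma 0.02
rise mm 5.8 lat tool xy mm [0.2 5.1]
```

View pics/w4.png

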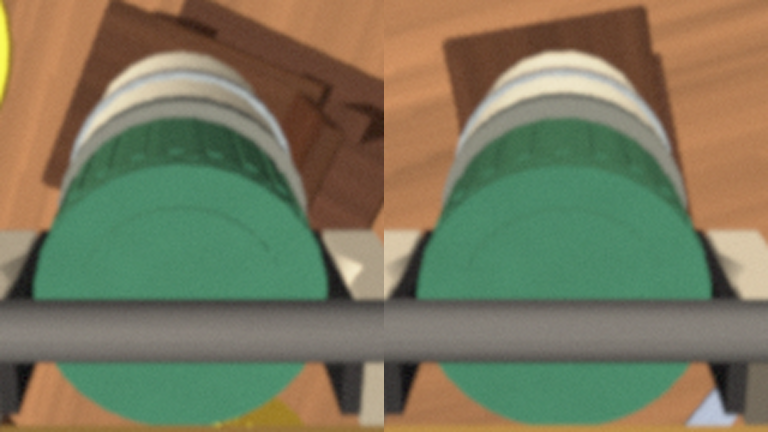

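Call:
apply_moves(
  increments=[-0.0005,0,0.0008,-0.055,0.0045,0.095,-0.0005,0,0.0008,-0.055,0.0045,0.095,-0.0005,0,0.0008,-0.055,0.0045,0.095,-0.0005,0,0.0008,-0.055,0.0045,0.095,-0.0005,0,0.0008,-0.055,0.0045,0.095,-0.0005,0,0.0008,-0.055,0.0045,0.095],
)

```text
t: 9.0
eef_pos: [0.4896, 0.2659, 0.1591]
ee_rot: [-2.677, -0.249, -1.245]
force: [2.3, -3.2, -1.0]
width: 0.0618
```

```bash
python3 -c "
from chk import *
chk()"
```

```text
t 9.0 q [ 0.956  0.065 -1.     1.115 -0.515  0.004] pos [0.4896 0.2659 0.1591] w 0.0618
shift [ 0.0124  0.0009 -0.009 ] rotvec [ 0.0208 -0.003   0.0121]
[[0.31, -0.811, 0.495], [-0.918, -0.391, -0.065], [0.246, -0.434, -0.866]]
F [ 2.3 -3.2 -1. ] M [-0.78  1.21 -0.54] Ma -0.03
rise mm 10.7 lat tool xy mm [-0.8  5.6]
```

Call:
apply_moves(
  increments=[-0.0004,0,0.0006,-0.052,0.004,0.097,-0.0004,0,0.0006,-0.052,0.004,0.097,-0.0004,0,0.0006,-0.052,0.004,0.097,-0.0004,0,0.0006,-0.052,0.004,0.097,-0.0004,0,0.0006,-0.052,0.004,0.097,-0.0004,0,0.0006,-0.052,0.004,0.097],
)

```text
t: 9.5
eef_pos: [0.4895, 0.2624, 0.1637]
ee_rot: [-2.903, -0.482, -0.586]
force: [7.9, -0.8, -6.5]
width: 0.0614
```

```bash
python3 -c "
from chk import *
chk()"
```

```text
t 9.5 q [ 0.934  0.047 -1.017  1.158 -0.498  0.641] pos [0.4895 0.2624 0.1637] w 0.0614
shift [ 0.0125  0.0045 -0.0136] rotvec [0.0096 0.0088 0.0051]
[[0.739, -0.446, 0.506], [-0.49, -0.87, -0.052], [0.463, -0.209, -0.861]]
F [ 7.9 -0.8 -6.5] M [-0.04  0.45 -0.2 ] Ma -0.14
rise mm 14.6 lat tool xy mm [-0.3  6. ]
```

Call:
apply_moves(
  increments=[0,0,0.0004,-0.052,0.006,0.096,0,0,0.0004,-0.052,0.006,0.096,0,0,0.0004,-0.052,0.006,0.096,0,0,0.0004,-0.052,0.006,0.096],
)

```text
t: 9.83
eef_pos: [0.4908, 0.2618, 0.1656]
ee_rot: [-3.135, -0.528, -0.09]
force: [0.4, 0.5, -1.2]
width: 0.0615
```

```bash
python3 -c "
from chk import *
chk()"
```

```text
t 9.83 q [ 0.924  0.04  -1.016  1.152 -0.483  1.093] pos [0.4908 0.2618 0.1656] w 0.0615
shift [ 0.0112  0.0051 -0.0155] rotvec [-0.0017  0.0045 -0.0012]
[[0.86, -0.087, 0.502], [-0.078, -0.996, -0.039], [0.504, -0.006, -0.864]]
F [ 0.4  0.5 -1.2] M [0.17 1.61 0.06] Ma 0.03
rise mm 15.6 lat tool xy mm [-0.7  5.8]
```

Call:
apply_moves(
  increments=[-0.0002,0,0.0006,-0.055,0.006,0.095,-0.0002,0,0.0006,-0.055,0.006,0.095,-0.0002,0,0.0006,-0.055,0.006,0.095,-0.0002,0,0.0006,-0.055,0.006,0.095],
)

```text
t: 10.17
eef_pos: [0.491, 0.2621, 0.1688]
ee_rot: [2.908, -0.471, 0.406]
force: [0.8, 0.4, -0.2]
width: 0.0617
```

```bash
python3 -c "
from chk import *
chk()"
```

```text
t 10.17 q [ 0.94   0.038 -1.002  1.105 -0.494  1.566] pos [0.491  0.2621 0.1688] w 0.0617
shift [ 0.0109  0.0048 -0.0187] rotvec [-0.0023 -0.0018 -0.0012]
[[0.819, 0.287, 0.497], [0.352, -0.935, -0.038], [0.454, 0.206, -0.867]]
F [ 0.8  0.4 -0.2] M [0.31 1.31 0.18] Ma 0.05
rise mm 18.3 lat tool xy mm [-1.4  5.4]
```

Call:
apply_moves(
  increments=[-0.0006,0,0.001,-0.055,0.006,0.095,-0.0006,0,0.001,-0.055,0.006,0.095,-0.0006,0,0.001,-0.055,0.006,0.095,-0.001,0,0.0018,0,0,0,-0.001,0,0.0018,0,0,0],
)

```text
t: 10.58
eef_pos: [0.4884, 0.263, 0.1765]
ee_rot: [2.771, -0.37, 0.741]
force: [-0.1, -0.0, -0.7]
width: 0.0617
```

```bash
python3 -c "
from chk import *
chk()"
```

```text
t 10.58 q [ 0.973  0.027 -0.983  1.034 -0.524  1.932] pos [0.4884 0.263  0.1765] w 0.0617
shift [ 0.0136  0.0039 -0.0264] rotvec [-0.0015 -0.0062 -0.0006]
[[0.688, 0.533, 0.493], [0.629, -0.776, -0.039], [0.362, 0.337, -0.869]]
F [-0.1 -0.  -0.7] M [0.19 1.81 0.08] Ma 0.05
rise mm 26.3 lat tool xy mm [-1.4  5.3]
```

The cap has risen 26 mm with no resistance, so it's free. Lifting along the axis.

Call:
apply_moves(
  increments=[-0.003,0.0002,0.0052,0,0,0,-0.003,0.0002,0.0052,0,0,0,-0.004,0.0004,0.007,0,0,0,-0.005,0.0005,0.0087,0,0,0,-0.005,0.0005,0.0087,0,0,0,-0.005,0.0005,0.0087,0,0,0,-0.005,0.0005,0.0087,0,0,0,-0.005,0.0005,0.0087,0,0,0,0,0,0.01,0,0,0,0,0,0.01,0,0,0,0,0,0,0,0,0],
)

```text
t: 11.5
eef_pos: [0.4489, 0.2617, 0.2583]
ee_rot: [2.8, -0.389, 0.662]
force: [-0.0, -0.4, -0.4]
width: 0.0612
```

```bash
python3 -c "
from chk import *
chk()
out=[]
for n in ['scene','side']:
    im=optics.grab_frame(n)[:,:,::-1]; cv2.imwrite(f'pics/{n}1.png',im); c=cam(n)
    for t in ['mat_top','cap']: print(n,t,[(np.round(r['point'],1),round(r['conf'],2)) for r in finder.landmark_of(n,t)][:4])
    # cork centroid on mat plane
    uv=proj(c,[.56,0,.006])[0].astype(int); out.append(cv2.resize(im[60:300,150:420],None,fx=1.4,fy=1.4))
cv2.imwrite('pics/lift.png',np.hstack(out))
for d in (0,):
    for s in np.arange(-3,3.1,1.):
        q,e=ik(np.array([.56,0,.06]),np.c_[[np.cos(s),np.sin(s),0],[np.sin(s),-np.cos(s),0],[0,0,-1]],g,[.3,.4,0,0,-1.2,0]); print(s,q.round(2),round(e,4))
"
```

```text
t 11.5 q [ 1.188 -0.114 -0.847  0.703 -0.812  2.06 ] pos [0.4489 0.2617 0.2583] w 0.0612
shift [ 0.0531  0.0052 -0.1082] rotvec [ 0.0033 -0.0122  0.0025]
[[0.73, 0.479, 0.488], [0.569, -0.821, -0.045], [0.379, 0.31, -0.872]]
F [-0.  -0.4 -0.4] M [0.15 1.74 0.12] Ma 0.1
rise mm 116.7 lat tool xy mm [ 1.5 13.2]
scene mat_top [(array([365.2, 241.3]), 0.76), (array([242. , 219.2]), 0.74), (array([193.6, 191.1]), 0.57), (array([323.7, 183.1]), 0.56)]
scene cap [(array([353.1, 171.5]), 0.9), (array([319.7, 113.9]), 0.75), (array([233.5, 268.9]), 0.47)]
side mat_top [(array([323.4, 176.7]), 0.78), (array([263.6, 203.9]), 0.72), (array([178.2, 290.1]), 0.55)]
side cap [(array([267.1, 204.8]), 0.67), (array([306.1, 237.4]), 0.63)]
-3.0 [ 0.35  0.35 -0.47 -0.   -0.75 -0.21] 0.0
-2.0 [ 0.35  0.35 -0.47 -0.   -0.75  0.79] 0.0
-1.0 [ 0.35  0.35 -0.47 -0.   -0.75  1.79] 0.0
0.0 [ 0.35  0.35 -0.47  0.   -0.75  2.79] 0.0
1.0 [ 0.35  0.35 -0.47 -0.   -0.75 -2.49] 0.0
2.0 [ 0.35  0.35 -0.47 -0.   -0.75 -1.49] 0.0
3.0 [ 0.35  0.35 -0.47 -0.   -0.75 -0.49] 0.0
```

View pics/lift.png

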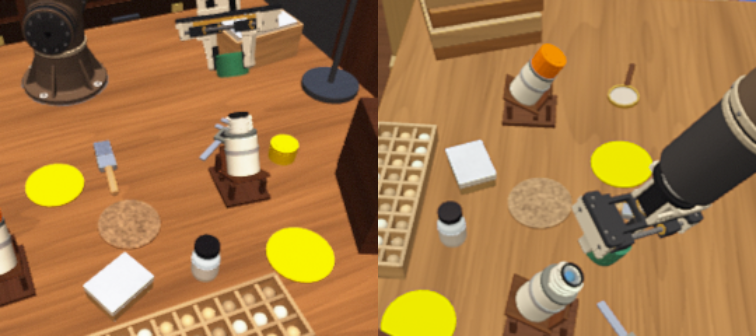

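The cap is held clear, and the neck's open mouth is visible. Next I need the mat centre and nearby bystanders to choose the jaw direction.

```bash
python3 -c "
from chk import *
S,Dd=cam('scene'),cam('side')
print(onz(S,(242,219.2),.006),onz(Dd,(263.6,203.9),.006))
for t,z in [('brush',0),('card_box',0),('jar',0)]:
  for n,c in (('scene',S),('side',Dd)): 
    print(t,n,[(onz(c,r['point'],z)[:2].round(3),round(r['conf'],2)) for r in finder.landmark_of(n,t)][:2])
"
```

```text
[0.56444438 0.00093089 0.006     ] [ 5.67002704e-01 -3.14468365e-05  6.00000000e-03]
brush scene [(array([0.383, 0.008]), 0.64), (array([0.724, 0.095]), 0.45)]
brush side [(array([0.722, 0.091]), 0.6), (array([0.393, 0.008]), 0.49)]
card_box scene [(array([ 0.712, -0.078]), 0.97)]
card_box side [(array([ 0.711, -0.081]), 0.84)]
jar scene [(array([0.729, 0.099]), 0.77), (array([0.326, 0.375]), 0.54)]
jar side []
```

Call:
apply_moves(
  increments=[0.003,-0.013,0.003,0.009,0.1,0,0.003,-0.013,0.003,0.009,0.1,0,0.003,-0.013,0.003,0.009,0.1,0,0.003,-0.013,0.003,0.009,0.1,0,0.003,-0.013,0.003,0.009,0.1,0,0.0066,-0.013,-0.004,0,0,-0.12,0.0066,-0.013,-0.004,0,0,-0.12,0.0066,-0.013,-0.004,0,0,-0.12,0.0066,-0.013,-0.004,0,0,-0.12,0.0066,-0.013,-0.004,0,0,-0.12,0.0066,-0.013,-0.004,0,0,-0.12,0.0066,-0.013,-0.004,0,0,-0.12,0.0066,-0.013,-0.004,0,0,-0.12,0.0066,-0.013,-0.004,0,0,-0.12,0.0066,-0.013,-0.004,0,0,-0.12,0.0066,-0.013,-0.004,0,0,-0.12,0.0066,-0.013,-0.004,0,0,-0.12,0.0066,-0.013,-0.004,0,0,-0.12,0.0066,-0.013,-0.004,0,0,-0.12,0,0,0,0,0,0],
)

```text
t: 13.77
eef_pos: [0.5613, 0.0058, 0.2094]
ee_rot: [3.13, -0.01, -1.128]
force: [0.5, 0.0, -1.1]
width: 0.0616
```

```bash
cat > pl.py <<'E'
from chk import *
def pl(h=.0255):
    s=arm.get_state(); M=R.from_euler('xyz',s['ee_rot']).as_matrix(); c=s['eef_pos']-.0055*M[:,1]+h*M[:,2]
    report(np.array([.564,.001,.0315]),[0,0,1]); print('rim centre est',c.round(4),'F',s['force'].round(1))
E
python3 -c "
from pl import *
pl()"
```

```text
t 13.77 q [ 0.367  0.197 -0.283  0.012 -1.101  1.641] pos [0.5613 0.0058 0.2094] w 0.0616
shift [ 0.0027 -0.0048 -0.1779] rotvec [ 0.0143 -0.0064  0.    ]
[[0.428, -0.904, -0.006], [-0.904, -0.428, -0.014], [0.01, 0.012, -1.0]]
rim centre est [0.5661 0.0078 0.1839] F [ 0.5  0.  -1.1]
```

Call:
apply_moves(
  increments=[-0.0003,-0.001,-0.02,0.0035,-0.0016,0,-0.0003,-0.001,-0.02,0.0035,-0.0016,0,-0.0003,-0.001,-0.02,0.0035,-0.0016,0,-0.0003,-0.001,-0.02,0.0035,-0.0016,0,-0.0003,-0.001,-0.02,0,0,0,-0.0003,-0.001,-0.02,0,0,0,-0.0003,-0.001,-0.015,0,0,0,0,0,-0.01,0,0,0,0,0,0,0,0,0],
)

```text
t: 14.52
eef_pos: [0.5596, -0.001, 0.0591]
ee_rot: [-3.139, -0.001, -1.115]
force: [-0.5, -0.7, -1.2]
width: 0.0613
```

```bash
python3 -c "
from pl import *
pl()
im=optics.grab_frame('side')[:,:,::-1]; i2=optics.grab_frame('scene')[:,:,::-1]
cv2.imwrite('pics/pl.png',np.hstack([cv2.resize(im[150:260,200:330],None,fx=3,fy=3),cv2.resize(i2[150:260,170:300],None,fx=3,fy=3)]))"
```

```text
t 14.52 q [ 3.490e-01  3.510e-01 -4.650e-01  1.000e-03 -7.520e-01  1.677e+00] pos [ 0.5596 -0.001   0.0591] w 0.0613
shift [ 0.0044  0.002  -0.0276] rotvec [0.     0.0025 0.    ]
[[0.441, -0.898, 0.003], [-0.898, -0.441, -0.0], [0.001, -0.002, -1.0]]
rim centre est [0.5646 0.0014 0.0336] F [-0.5 -0.7 -1.2]
```

View pics/pl.png

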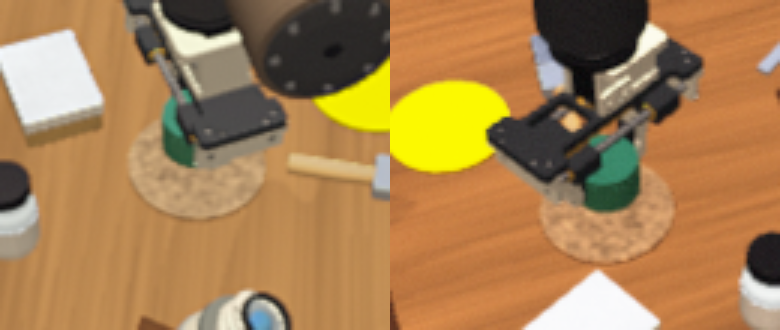

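The cap is centred over the mat and level. Descending gently.

Call:
apply_moves(
  increments=[0,0,-0.01,0,0,0,0,0,-0.008,0,0,0,0,0,-0.004,0,0,0,0,0,0,0,0,0],
)

```text
t: 14.95
eef_pos: [0.5633, 0.0004, 0.0403]
ee_rot: [-3.131, -0.003, -1.112]
force: [0.3, 0.0, -0.8]
width: 0.0614
```

Call:
apply_moves(
  increments=[0,0,-0.002,0,0,0,0,0,-0.0015,0,0,0,0,0,0,0,0,0],
)

```text
t: 15.2
eef_pos: [0.5636, 0.0005, 0.0368]
ee_rot: [-3.13, -0.003, -1.112]
force: [0.3, 0.2, -0.8]
width: 0.0612
```

Call:
apply_moves(
  increments=[0,0,-0.002,-0.005,0,0,0,0,-0.0015,-0.005,0,0,0,0,0,0,0,0],
)

```text
t: 15.45
eef_pos: [0.564, 0.0004, 0.0335]
ee_rot: [-3.134, -0.013, -1.112]
force: [-0.2, -0.3, -0.7]
width: 0.0616
```

Call:
apply_moves(
  increments=[0,0,-0.001,0,0,0,0,0,0,0,0,0],
)

```text
t: 15.62
eef_pos: [0.564, 0.0006, 0.0324]
ee_rot: [-3.134, -0.013, -1.112]
force: [-0.0, -0.2, -0.6]
width: 0.0615
```

Call:
apply_moves(
  increments=[0,0,-0.001,0,0.01,0,0,0,0,0,0,0],
)

```text
t: 15.78
eef_pos: [0.5639, 0.0007, 0.0315]
ee_rot: [3.139, -0.009, -1.111]
force: [0.6, 0.1, -0.5]
width: 0.0616
```

Call:
apply_moves(
  increments=[0,0,-0.001,0,0,0,0,0,0,0,0,0],
)

```text
t: 15.95
eef_pos: [0.5642, 0.0007, 0.0304]
ee_rot: [3.139, -0.008, -1.111]
force: [0.3, 0.0, -1.4]
width: 0.0616
```

Call:
apply_moves(
  increments=[0,0,-0.001,0,0,0,0,0,0,0,0,0],
)

```text
t: 16.12
eef_pos: [0.5644, 0.0007, 0.0295]
ee_rot: [3.14, -0.009, -1.111]
force: [-0.4, -0.5, 0.1]
width: 0.0613
```

Call:
apply_moves(
  increments=[0,0,-0.001,0,0,0,0,0,0,0,0,0],
)

```text
t: 16.28
eef_pos: [0.5645, 0.0007, 0.0295]
ee_rot: [3.14, -0.009, -1.111]
force: [-0.7, -0.6, -0.4]
width: 0.0619
```

Call:
apply_moves(
  increments=[0,0,-0.001,0,0,0,0,0,0,0,0,0],
)

```text
t: 16.45
eef_pos: [0.5647, 0.0008, 0.0295]
ee_rot: [3.141, -0.009, -1.111]
force: [-1.2, -0.8, -0.8]
width: 0.0615
```

Call:
apply_moves(
  increments=[0,0,-0.001,0,0,0,0,0,0,0,0,0],
)

```text
t: 16.62
eef_pos: [0.5648, 0.0008, 0.0294]
ee_rot: [3.141, -0.009, -1.11]
force: [-1.6, -1.1, 0.4]
width: 0.061
```

Height is now stuck at 0.0295 m, so the rim is on the mat. Releasing and then retreating.

Call:
apply_moves(
  increments=[0,0,0,0,0,0,0,0,0,0,0,0,0,0,0,0,0,0,0,0,0,0,0,0,0,0,0,0,0,0],
  hand=0,
)

```text
t: 17.03
eef_pos: [0.5652, 0.0009, 0.0289]
ee_rot: [-3.141, -0.01, -1.11]
force: [-0.1, -0.3, -0.5]
width: 0.0857
```

Call:
apply_moves(
  increments=[0,0,0.004,0,0,0,0,0,0.008,0,0,0,0,0,0.012,0,0,0,0,0,0.016,0,0,0,0,0,0.02,0,0,0,0,0,0.02,0,0,0,0,0,0.02,0,0,0,0,0,0.02,0,0,0,0,0,0.02,0,0,0,0,0,0,0,0,0],
)

```text
t: 17.87
eef_pos: [0.5636, -0.0001, 0.1797]
ee_rot: [3.141, -0.01, -1.11]
force: [0.2, 0.5, 0.6]
width: 0.0875
```

```bash
python3 -c "
from pl import *
from fit import *
pl()
out=[];cs=[]
for n in ['scene','side','wrist']:
    im=optics.grab_frame(n); c=cam(n); cs.append(im[:,:,::-1])
    print(n,[(onz(c,r['point'],.046).round(4),round(r['conf'],2)) for r in finder.landmark_of(n,'cap_top')][:3])
    m=capmask(im); k,l,st,ce=cv2.connectedComponentsWithStats(m); uv=proj(c,[.564,0,.03])[0]; print(min([(np.linalg.norm(ce[i]-uv).round(1),st[i].tolist()) for i in range(1,k) if st[i,4]>60]),bb(c,np.array([.564,.001,.046]),Z).round())
cv2.imwrite('pics/end.png',np.hstack([cv2.resize(cs[0][100:300,120:340],(385,350)),cv2.resize(cs[2],None,fx=.8,fy=.8)[:350]][:2]))"
```

```text
t 17.87 q [ 0.354  0.22  -0.327  0.012 -1.024  1.671] pos [ 5.636e-01 -1.000e-04  1.797e-01] w 0.0875
shift [ 0.0004  0.0011 -0.1482] rotvec [0.0096 0.0037 0.    ]
[[0.445, -0.896, 0.004], [-0.896, -0.445, -0.01], [0.01, 0.001, -1.0]]
rim centre est [0.5686 0.0021 0.1542] F [0.2 0.5 0.6]
scene [(array([0.5616, 0.009 , 0.046 ]), 0.67), (array([0.4947, 0.4   , 0.046 ]), 0.6)]
(np.float64(2.4), [233, 204, 21, 24, 435]) [230. 202. 253. 228.]
side [(array([ 0.5732, -0.0095,  0.046 ]), 0.71), (array([0.4946, 0.3966, 0.046 ]), 0.41)]
(np.float64(2.3), [252, 188, 22, 25, 440]) [254. 187. 276. 213.]
wrist [(array([0.5687, 0.0034, 0.046 ]), 0.72)]
(np.float64(5.2), [225, 146, 60, 63, 2949]) [222. 150. 285. 216.]Traceback (most recent call last):
  File "<string>", line 10, in <module>
    cv2.imwrite('pics/end.png',np.hstack([cv2.resize(cs[0][100:300,120:340],(385,350)),cv2.resize(cs[2],None,fx=.8,fy=.8)[:350]][:2]))
                               ~~~~~~~~~^^^^^^^^^^^^^^^^^^^^^^^^^^^^^^^^^^^^^^^^^^^^^^^^^^^^^^^^^^^^^^^^^^^^^^^^^^^^^^^^^^^^^^^^^^^^^
    return _nx.concatenate(arrs, 1, dtype=dtype, casting=casting)
           ~~~~~~~~~~~~~~~^^^^^^^^^^^^^^^^^^^^^^^^^^^^^^^^^^^^^^^
ValueError: all the input array dimensions except for the concatenation axis must match exactly, but along dimension 0, the array at index 0 has size 350 and the array at index 1 has size 307
```

```bash
python3 -c "
from h import *
i=optics.grab_frame('scene')[:,:,::-1];j=optics.grab_frame('wrist')[:,:,::-1]
cv2.imwrite('pics/end.png',np.hstack([cv2.resize(i[110:290,130:350],(430,350)),cv2.resize(j[60:300,130:380],(364,350))]))"
```

```text
(no output)
```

View pics/end.png

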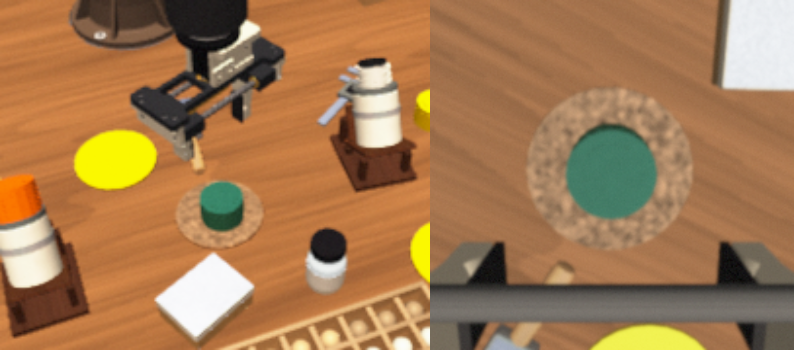

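The green cap stands flat and centred on the cork mat, the gripper is clear, and the bystanders look untouched. Handing in.

```bash
python3 -c "
from station import arm
print(arm.job_done())"
```

```text
the job is handed in; nothing more can be done
None
```

I unscrewed the green cap, set it open side down on the cork mat and handed the job in at about 18 s; no verdict came back. I turned it about 268° anticlockwise in one continuous grip, in short bursts rather than separate twists, and lifted it free along the canister's axis.

- **Final position:** the last pictures show the cap flat and close to the mat's centre. Position estimates from the three cameras put it within about 14 mm of centre, against the 34 mm allowed. The gripper was open and about 15 cm above its release height.
- **Other things:** in the views I checked, the orange cap was on and the box, jar and brush looked undisturbed. I did not measure how far any of them had moved, or the orange cap's turn.
- **Not confirmed directly:** I never measured the cap's own turn, so the half-turn steps rest on the gripper's rotation, the cap's rise and the low forces.
- **Disagreements:** the gripper held the cap about 5 mm off its centre. Contact with the mat came about 2 mm lower than I predicted, and I recognised it because the arm stopped descending, with no clear force reading.
- **Tight margins:** joint 3 came within about 0.003 rad of its limit during the twist. Joint 6 read -3.031 once on the way in, against a limit of -3.03.

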